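# Roll down the seal on a pizza box

## Robot

A 6-joint arm with a two-finger parallel gripper is mounted at the origin on the work surface. World frame = base frame: x ahead of the robot, y to its left, z up, the work surface at z = 0. Lengths are in m, angles in rad, forces in N, time in s.
With the tool pointing down it reaches from about 0.35 to 0.85 m from the base axis. Payload 8.1 kg.
Tool frame: the origin (TCP) lies at the very end of the fingers, on their centre line; the grasp point (between the pads) lies 19 mm behind it; z points along the fingers, y is the line along which they close (so a half turn about z gives the same grasp; the last joint's range is limited). The gripper opens to 85 mm and grips with 20 to 120 N. Pads are 22 mm wide; open, the fingers measure 114 mm over their backs; the gripper's body (76 mm by 85 mm) begins 54 mm behind the grasp point. The pads swing forward as they close: fully open they stand 13 mm farther back than shut.
Start: joints at [-1.197, 0.13, 1.488, -0, 1.523, -0.085], TCP at [0.266, -0.538, 0.194] pointing down, gripper open.
Joint ranges: [-2.96, 2.96], [-0.89, 2.26], [0.02, 2.5], [-1.34, 4.48], [0, 2.73], [-2.66, 2.66]. Speed limits (rad/s): [2.39, 2.39, 2.79, 3.14, 3.14, 3.14].

## Interface

Orientations are given as [roll, pitch, yaw] about the fixed x, y, z axes, in that order (R = Rz(yaw) Ry(pitch) Rx(roll)).
In Python, from station import ctrl gives the robot as it stands.
- The arm moves only by the tool send_rows, never from a script. Its argument "series" is a list of rows, each a list of 2 entries, a list of its own where there are three numbers: the shift along the tool's x, y, z as a fraction of full scale, then the turn about the tool's z as a fraction of full scale. A call has 1 to 20 rows; each row shifts and turns the commanded pose from where the row before left it, along the tool's axes as they then stand; what a row does not reach is not made up. Full scale, the value 1, is 0.02 m for a shift and 360 degrees for a turn. A row lasts 1/8 s, in which the tool goes at most 62.5 mm and 10.7 degrees, less where a joint would pass 70% of its speed; a pose out of reach is approached as far as the arm can. A call with a number of a shift or a turn outside -1 to 1 is refused whole. A call with a gripper value outside its range is refused whole. "hand" is the closure in counts, from 0 (fully open) to 255 (shut), set as the call begins (left out, the last holds). The fingers move at their own pace and stop on an object; "force" is the grip in N (left out, the last holds). Time passes only in rows, so rows that do not move let the fingers close. It gives the time, the measured TCP pose, the force, the opening and the grip force at its end, in the units of the state.
- ctrl.read_state(): the state, without advancing time (a new reading comes with each control period).
- ctrl.snapshot(name): name is "side" or "top" or "wrist"; returns a dict with "pixels" (480x640x3 uint8, red, green, blue), "intrinsics" (3x3 intrinsics, pixels), "dist" ([k1, k2, p1, p2, k3] as OpenCV has them; the pictures are not rectified), "rvec" (rotation vector, rad) and "tvec" (3), from world to camera coordinates, as OpenCV has them. Camera axes: x right, y down, z forward; pixel columns grow to the right and rows downward; lengths in m; the calibration is good to about 2 mm. A picture is of the moment at which its call begins. There is no depth.
- ctrl.close_job(): hands the job in; it is judged then, once.
The state is a dict: "time": time; "qpos": joint angles; "joint_vel": joint speeds; "effort": joint torques, N m; "tool_pos": TCP position; "tcp_rot": TCP orientation; "ft_force": force on the tool from outside, world axes, zero at the start; "ft_torque": the same for the moment, N m; "width": opening from 0.0 (shut) to 1.0 (fully open); "grip_force": force on a finger pad.
Only numpy, scipy, OpenCV 4.12 (cv2) and the standard library are available. Lean on these libraries where they do the work, as an engineer would, in place of code of your own. Each camera call takes 0.05 s, during which the arm holds its last target. There are 200 camera calls.

## Task

Press the paper seal on the lid of the closed pizza box down so that it sticks: take the hand press by its handle, lay it flat on the rolling pin and, bearing down steadily with about a kilo (10 N) of hand pressure, roll the pin across the whole seal and stop it on the black line printed beyond, lined up with it. Do not let the fingers touch the pin, do not bear down so hard that the box is crushed (it gives at about twice that pressure) and do not disturb the other things. Lift the press off so that the pin stays on the line, and stand the press flat back on the table and let go.

Things in the scene. Friction and masses are not known exactly. Their poses are not given: they have to be found in the camera images.
- seal (a point): middle of the white paper seal (70 x 60 mm) on the lid of the pizza box, at the height of the flat lid (40 mm). Frame as the box: z up, y the direction in which the pin is to be rolled; the seal covers y from -30 to +30 mm and x from -35 to +35 mm of this point. It sticks where the turning pin bears on it with more than 11 N, of which 4 N are the pin's own weight (so a hand pressure above 7 N)
- mark (a point): middle of the thin black line printed across the lid, 240 mm long with a small diamond at each end, 60 mm in y from the seal's centre, on the lid (40 mm above the table). Axes as the box: x along the line, y across it in the rolling direction. The pin's axis is to stop above the line, to 7 mm
- pin: wooden rolling pin, barrel 46 mm in diameter and 180 mm long with a thinner 45 mm handle at each end, about 0.4 kg, lying on the lid 60 to 75 mm in -y from the seal's centre. Origin at its centre; x runs along the pin, the other axes turn as it rolls. It rolls very freely, half as far as a plate that rolls it from above
- press_grip (a point): grip point of the hand press (0.3 kg, aluminium plate, dark wooden handle) on the table left or right of the box: plate 70 (x) x 170 (y) x 8 mm with an upright block handle 70 (x) x 24 (y) x 44 mm on it. The point is mid-handle, 32 mm above the plate's underside, 20 mm below the handle's top. Take it from above across the 24 mm (fingers closing along its y). Its y goes along the rolling direction
- bowl: steel bowl 130 mm across and 60 mm high, bystander; it and the press stand on opposite sides of the box. Origin at its underside
- tin: food tin 74 mm across, 110 mm high, bystander at the left. Origin at its underside
- mill: dark wooden pepper mill 200 mm tall, 60 mm across, bystander at the right. Origin at its underside
- jar: small jar 56 mm across, 90 mm high, bystander near the robot's right. Origin at its underside
- cup: white mug 76 mm across, 85 mm high, bystander near the robot's left. Origin at its underside
- spoon: spoon lying along the left side of the box, bystander. Origin at its underside
- box: fixed, closed brown cardboard pizza box 300 x 300 mm, origin at the middle of its underside, below the seal's centre. Lid 40 mm above the table, but puffed up across the seal: a smooth bulge along all of x, within 50 mm either way in y, highest (1 to 8 mm, differing from box to box, not measured) at the seal's centre. Crushed if the pin bears on it with more than 24 N (20 N plus the pin's 4 N)

How it is judged:
By the outcome, as a careful person would: the job done as asked, in the order asked, and still so for the second after the job is handed in, with the robot touching nothing.
It also fails if it takes over 72 s, if anything falls off the work surface, if the arm or the gripper's body presses on something with over 40 N, if the wrist force passes 120 N, or if a joint passes its speed limit or range.

## Working session

There is one attempt and no reset: what is moved stays moved. The work goes in short steps, Python scripts to look and compute and a tool call to move; the robot and the scene stay as the last step left them, time stands still between calls to the robot, and variables do not carry over. Pictures are saved under pics/ and viewed, at most 10 in all, crops included, and the job is handed in when it is done.

Besides the shell and the picture viewer there is one more tool, called after ">>>" by a JSON object that holds its "op" and its "data", one argument or row to a line. send_rows: Moves the arm, as the interface text tells. Shift numbers are shares of 0.02 m and turn numbers shares of 360 degrees, none past 1 either way. Its arguments: {"type":"object","properties":{"series":{"type":"array"},"hand":{"type":"number"},"force":{"type":"number"}},"required":["series"]}

```bash
mkdir -p pics; ls; cat > h.py <<'E'
import numpy as np, cv2
from station import ctrl
def snap(n):
    return ctrl.snapshot(n)
def rays(s,px):
    K=np.array(s["intrinsics"],float);d=np.array(s["dist"],float)
    u=cv2.undistortPoints(np.array(px,float).reshape(-1,1,2),K,d).reshape(-1,2)
    R=cv2.Rodrigues(np.array(s["rvec"],float))[0];t=np.array(s["tvec"],float).ravel()
    return -R.T@t, np.c_[u,np.ones(len(u))]@R
def onz(s,px,z):
    c,r=rays(s,px); z=np.asarray(z,float)
    return c+r*((z-c[2])/r[:,2])[:,None]
def proj(s,P):
    return cv2.projectPoints(np.array(P,float).reshape(-1,3),np.array(s["rvec"],float),np.array(s["tvec"],float),np.array(s["intrinsics"],float),np.array(s["dist"],float))[0].reshape(-1,2)
E
python3 - <<'E'
from h import *
s=ctrl.read_state();print(s)
for n in("side","top"):
    a=snap(n);cv2.imwrite(f"pics/{n}0.png",a["pixels"][:,:,::-1]);print(n,rays(a,[[320,240]]))
E
```

```text
pics
{'time': 0.0, 'qpos': array([-1.19740442e+00,  1.31130555e-01,  1.48929147e+00, -7.23782814e-06,
        1.52303055e+00, -8.54067825e-02]), 'joint_vel': array([ 1.24416659e-03,  2.32739144e-04, -4.73569593e-05, -3.64547922e-04,
       -6.45547857e-05, -1.93691809e-03]), 'effort': array([-2.36308770e-04, -5.69393599e+01, -5.00557995e+01, -2.39529118e-04,
        1.44996378e-02,  6.17569782e-06]), 'tool_pos': array([ 0.26550506, -0.53735334,  0.19305611]), 'tcp_rot': array([-3.13973889e+00, -1.51454253e-04,  4.58798904e-01]), 'ft_force': array([ 0.03587765, -1.09738986,  0.08996708]), 'ft_torque': array([-0.00162057,  0.02858724,  0.00777802]), 'grip_force': 0.0, 'width': 1.0000517802170077}
side (array([0.17588562, 0.81282267, 0.67697537]), array([[ 0.24818288, -0.79765927, -0.54989968]]))
top (array([ 0.37540571, -0.02256586,  1.19921454]), array([[ 0.04557475,  0.01366343, -0.9989667 ]]))
```

View pics/top0.png

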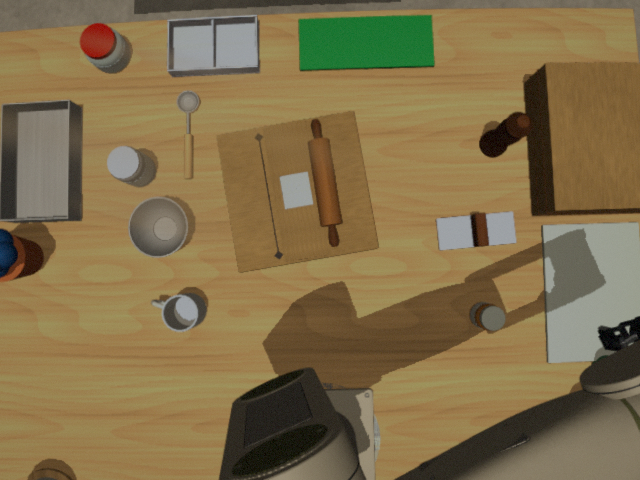

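View pics/side0.png

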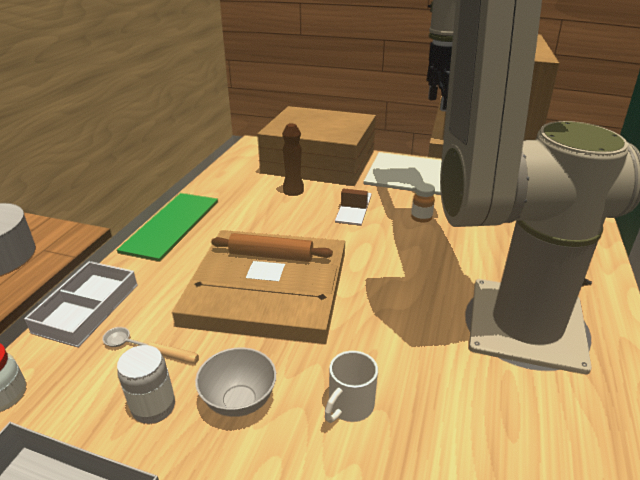

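The top view has image up = +x and image left = +y. The box centre is at about (298,190) and the line's diamonds are near (259,137) and (278,255). The pin runs from (317,125) to (334,243). The press plate spans columns 437–516 near row 231, with its handle at (480,229). The side view shows the same layout, with the press by the jar.

```bash
cat > m.py <<'E'
from h import *
a=snap("top");im=a["pixels"];hsv=cv2.cvtColor(im,cv2.COLOR_RGB2HSV)
def comp(mask,x0,x1,y0,y1):
    m=np.zeros(mask.shape,np.uint8);m[y0:y1,x0:x1]=mask[y0:y1,x0:x1]*255
    n,l,st,c=cv2.connectedComponentsWithStats(m)
    k=1+np.argmax(st[1:,4]);ys,xs=np.nonzero(l==k)
    return np.c_[xs,ys].astype(np.float32),c[k]
w=(hsv[...,1]<60)&(hsv[...,2]>150)
p,c=comp(w,270,318,165,215);P=onz(a,p,.04);seal=P.mean(0)
r=cv2.minAreaRect((P[:,:2]*1000).astype(np.float32));print("seal",seal,r)
V=hsv[...,2]
p,c=comp(V<75,252,268,130,146);d1=c;n1=len(p)
p,c=comp(V<75,271,287,246,264);d2=c
D=onz(a,[d1,d2],.04);print("diamonds",d1,d2,n1,len(p),D,np.linalg.norm(D[0]-D[1]),"mid",D.mean(0))
e=D[0]-D[1];print("box x yaw deg",np.degrees(np.arctan2(e[1],e[0])))
# plate: white parts both sides
pl=[]
for x0,x1 in((430,474),(484,522)):
    p,c=comp(w,x0,x1,205,255);pl.append(p)
P=onz(a,np.vstack(pl),.008);r=cv2.minAreaRect((P[:,:2]*1000).astype(np.float32));print("plate",r)
# handle
h=(V<130)
p,c=comp(h,468,492,205,250);P=onz(a,p,.052);print("handle",c,P.mean(0),cv2.minAreaRect((P[:,:2]*1000).astype(np.float32)))
# pin
pm=(hsv[...,1]>140)&(V<190)&((hsv[...,0]<13))
p,c=comp(pm,300,350,115,250);P=onz(a,p,.063);print("pin",c,len(p),P.mean(0));
vx=cv2.fitLine((P[:,:2]).astype(np.float32),cv2.DIST_L2,0,.01,.01).ravel();print(vx,np.degrees(np.arctan2(vx[1],vx[0])))
q=(P[:,:2]-P[:,:2].mean(0))@vx[:2];print("len",np.ptp(q),"mid",P[:,:2].mean(0)+vx[:2]*(q.max()+q.min())/2)
o=im.copy();big=cv2.resize(o[100:280,200:540,::-1],None,fx=2.3,fy=2.3,interpolation=cv2.INTER_CUBIC);cv2.imwrite("pics/crop.png",big)
E
python3 m.py
```

```text
seal [0.5360597  0.04114525 0.04      ] ((535.988037109375, 41.16767883300781), (69.225830078125, 59.06146240234375), 8.348594665527344)Traceback (most recent call last):
  File "m.py", line 12, in <module>
    p,c=comp(V<75,252,268,130,146);d1=c;n1=len(p)
        ~~~~^^^^^^^^^^^^^^^^^^^^^^
  File "m.py", line 6, in comp
    k=1+np.argmax(st[1:,4]);ys,xs=np.nonzero(l==k)
        ~~~~~~~~~^^^^^^^^^^
    return _wrapfunc(a, 'argmax', axis=axis, out=out, **kwds)
    return bound(*args, **kwds)
ValueError: attempt to get argmax of an empty sequence
```

```bash
sed -i 's/V<75/V<105/g' m.py; python3 m.py
```

```text
seal [0.53594856 0.04117162 0.04      ] ((536.3001098632812, 41.32575607299805), (69.31926727294922, 59.28363800048828), 8.348594665527344)
diamonds [258.47368421 137.78947368] [278.21153846 253.63461538] 38 52 [[0.65123605 0.1187111  0.04      ]
 [0.40210792 0.08219142 0.04      ]] 0.2517906122362953 mid [0.52667199 0.10045126 0.04      ]
box x yaw deg 8.339588494884987
plate ((441.05206298828125, -346.57489013671875), (69.11714935302734, 167.93551635742188), 3.77523136138916)
handle [479.00177936 228.83096085] [ 0.44125972 -0.33981411  0.052     ] ((442.1912536621094, -340.0457763671875), (74.8071060180664, 34.06934356689453), 3.510599136352539)
pin [332.9787234  235.84042553] 94 [ 0.43505287 -0.0340558   0.063     ]
[ 0.9974269   0.07169048  0.43505287 -0.0340558 ] 4.1110883
len 0.04382489928565164 mid [ 0.43771077 -0.03386476]
```

View pics/crop.png

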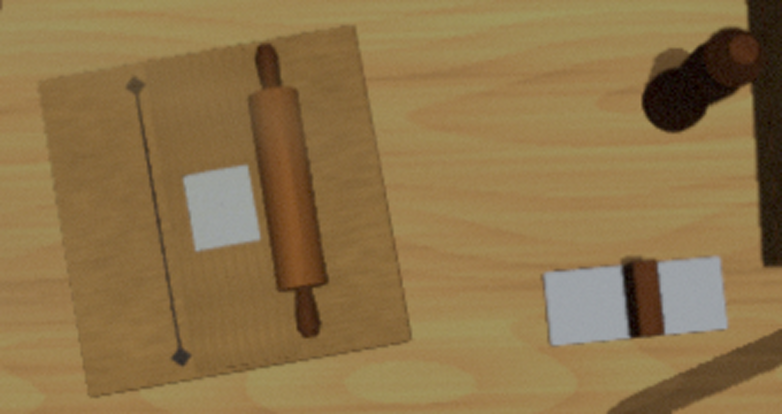

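The crop shows the barrel ends at about (318.7,139.1) and (330.9,225.2) in full-image pixels. The plate and seal sizes match the given ones.

```bash
cat >> h.py <<'E'
def go(target,yaw_deg=None):
    s=ctrl.read_state();y=s["tcp_rot"][2];p=np.array(s["tool_pos"])
    ty=y if yaw_deg is None else np.radians(yaw_deg)
    d=np.array(target)-p
    X=np.array([np.cos(ty),np.sin(ty)]);Y=np.array([np.sin(ty),-np.cos(ty)])
    print("t",round(s["time"],2),"pos",p.round(4),"rot",np.degrees(s["tcp_rot"]).round(2),"F",s["ft_force"].round(2),"T",s["ft_torque"].round(2),"w",round(s["width"],3),"g",round(s["grip_force"],1))
    print("turn frac",round((y-ty)/2/np.pi,4),"shift full-scales (after turn)",np.round([d[:2]@X/.02,d[:2]@Y/.02,-d[2]/.02],3))
E
python3 - <<'E'
from h import *
a=snap("top")
B=onz(a,[[318.7,139.1],[330.9,225.2]],.063);E_=onz(a,[[315.7,119.6],[333.9,247]],.063)
for q in(B,E_):
    e=q[0]-q[1];print(q.mean(0),np.linalg.norm(e),np.degrees(np.arctan2(e[1],e[0])))
S=np.array([.536,.0412]);t=np.radians(8.3);yv=np.array([-np.sin(t),np.cos(t)]);xv=np.array([np.cos(t),np.sin(t)])
for q in(B,E_): print((q.mean(0)[:2]-S)@xv,(q.mean(0)[:2]-S)@yv)
print("bowl/cup/jar",onz(a,[[159,228],[182,313],[490,318],[494,143]],0.03))
go([.441,-.3466,.12],3.8)
E
```

```text
[ 0.54782101 -0.020424    0.063     ] 0.18237467799141702 6.297634211682599
[ 0.54613114 -0.02029804  0.063     ] 0.27001427591395194 6.364096835168096
0.002801390320701684 -0.06268496935520124
0.0011474052748985382 -0.06231638924904442
bowl/cup/jar [[ 0.46479566  0.34015386  0.03      ]
 [ 0.28112604  0.29284236  0.03      ]
 [ 0.25279083 -0.36176693  0.03      ]
 [ 0.62686643 -0.38784294  0.03      ]]
t 0.25 pos [ 0.2656 -0.5377  0.1936] rot [-179.95   -0.     26.28] F [-0.25 -1.3  -0.39] T [-0.01 -0.01  0.01] w 1.0 g 0.0
turn frac 0.0624 shift full-scales (after turn) [ 9.383 -8.952  3.679]
```

The pin is centred 62.5 mm behind the seal (within 60–75). Its barrel measures 182 mm, which fits, and its yaw is 6.3° against 8.3° for the box. Next I move above the press.

>>> {"op": "send_rows", "data": {
  "series": [
    [[0, 0, 0], 0.0208],
    [[0, 0, 0], 0.0208],
    [[0, 0, 0], 0.0208],
    [[0.9, -0.9, 0.2], 0],
    [[0.9, -0.9, 0.2], 0],
    [[0.9, -0.9, 0.2], 0],
    [[0.9, -0.9, 0.4], 0],
    [[0.9, -0.9, 0.4], 0],
    [[0.9, -0.9, 0.4], 0],
    [[0.9, -0.9, 0.4], 0],
    [[0.9, -0.9, 0.4], 0],
    [[0.9, -0.9, 0.4], 0],
    [[0.9, -0.9, 0.4], 0],
    [[0.38, 0.05, 0.2], 0],
    [[0, 0, 0], 0],
    [[0, 0, 0], 0]
  ],
  "hand": 0
}}

```text
time: 2.25
tool_pos: [0.4406, -0.3477, 0.1224]
tcp_rot: [3.141, 0.0, 0.066]
ft_force: [-0.8, -1.0, -0.1]
width: 1.0
grip_force: 0.0
```

```bash
python3 - <<'E'
from h import *
a=snap("wrist");cv2.imwrite("pics/w1.png",a["pixels"][:,:,::-1])
print(proj(a,[[.441,-.3466,.052]]))
go([.441,-.3466,.013],3.8)
E
```

```text
[[323.88091488 235.63399966]]
t 2.3 pos [ 0.4406 -0.3477  0.1225] rot [ 1.7997e+02 -1.0000e-02  3.7700e+00] F [ 0.04 -0.07  0.2 ] T [-0.03  0.02 -0.  ] w 1.002 g 0.0
turn frac -0.0001 shift full-scales (after turn) [ 0.022 -0.053  5.474]
```

View pics/w1.png

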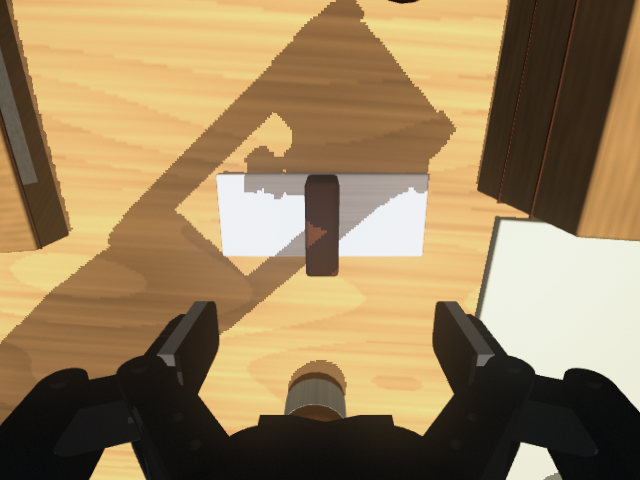

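The wrist view shows the handle at columns 305–339, rows 175–276, centred between the open fingers. The plate spans columns 217–429, rows 173–256. I'll back-project these to check.

```bash
python3 - <<'E'
from h import *
a=snap("wrist")
print(onz(a,[[322,175],[322,276],[305,225],[339,225]],.052))
print(onz(a,[[217,174],[429,174],[424,256],[223,256]],.008))
E
```

```text
[[ 0.4832338  -0.34262922  0.052     ]
 [ 0.41025003 -0.34724346  0.052     ]
 [ 0.44784195 -0.33301852  0.052     ]
 [ 0.44938997 -0.35662052  0.052     ]]
[[ 0.47262884 -0.2600197   0.008     ]
 [ 0.48358504 -0.4268112   0.008     ]
 [ 0.41498581 -0.43273633  0.008     ]
 [ 0.40391172 -0.26373764  0.008     ]]
```

>>> {"op": "send_rows", "data": {
  "series": [
    [[0.17, -0.08, 0.6], 0],
    [[0, 0, 0.9], 0],
    [[0, 0, 0.9], 0],
    [[0, 0, 0.9], 0],
    [[0, 0, 0.9], 0],
    [[0, 0, 0.8], 0],
    [[0, 0, 0.42], 0],
    [[0, 0, 0], 0],
    [[0, 0, 0], 0]
  ]
}}

```text
time: 3.48
tool_pos: [0.4448, -0.3455, 0.0144]
tcp_rot: [3.141, -0.001, 0.067]
ft_force: [0.2, 0.1, 0.4]
width: 0.999
grip_force: 0.0
```

>>> {"op": "send_rows", "data": {
  "series": [
    [[0, 0, 0], 0],
    [[0, 0, 0], 0],
    [[0, 0, 0], 0],
    [[0, 0, 0], 0],
    [[0, 0, 0], 0],
    [[0, 0, 0], 0],
    [[0, 0, 0], 0],
    [[0, 0, 0], 0]
  ],
  "hand": 255,
  "force": 100
}}

```text
time: 4.47
tool_pos: [0.4451, -0.3457, 0.0149]
tcp_rot: [3.14, -0.001, 0.067]
ft_force: [-0.4, 0.2, 7.1]
width: -0.0
grip_force: 3.4
```

```bash
python3 - <<'E'
from h import *
go([.441,-.3466,.013],3.8)
E
```

```text
t 4.47 pos [ 0.4451 -0.3457  0.0149] rot [ 1.7992e+02 -8.0000e-02  3.8300e+00] F [-0.4   0.22  7.13] T [ 0.09  0.07 -0.01] w -0.0 g 3.4
turn frac 0.0001 shift full-scales (after turn) [-0.206  0.031  0.094]
```

Width reads 0 with an upward force of 7 N, so something is wrong. I'll look.

```bash
python3 - <<'E'
from h import *
a=snap("wrist");b=snap("side")
cv2.imwrite("pics/w2.png",np.hstack([a["pixels"][120:480:1,120:520],cv2.resize(b["pixels"][130:250,330:460],(390,360))])[:,:,::-1])
E
```

```text
(no output)
```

View pics/w2.png

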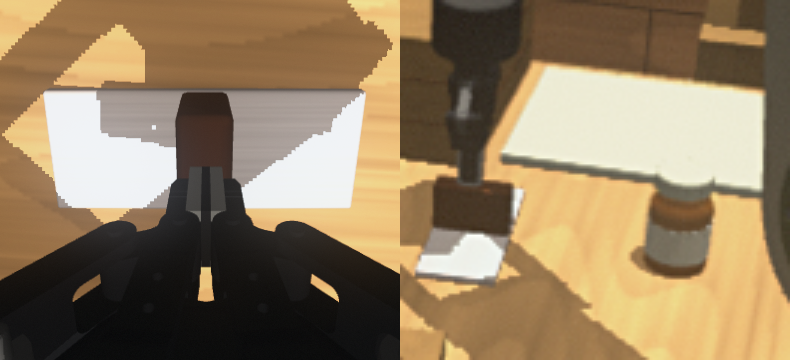

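```bash
python3 - <<'E'
from h import *
p=ctrl.read_state()["tool_pos"]
for n in("wrist","side"):
    a=snap(n)
    for dz in (0,.02,.037,.06):
        q=proj(a,[p+[0,0,dz]])[0]; print(n,dz,q,"in crop",(q-[120,120]) if n=="wrist" else (q-[330,130])*3+[400,0])
    if n=="side": print("handle top corners",(proj(a,[[.41,-.346,.052],[.48,-.342,.052],[.445,-.346,0]])-[330,130])*3+[400,0])
    print(rays(a,[[320,240]]))
go([.4,0,0])
E
```

```text
wrist 0 [325.54348082 276.37854721] in crop [205.54348082 156.37854721]
wrist 0.02 [325.64952537 293.35905243] in crop [205.64952537 173.35905243]
wrist 0.037 [325.75969999 310.99860576] in crop [205.75969999 190.99860576]
wrist 0.06 [325.9501651  341.48755869] in crop [205.9501651  221.48755869]
(array([ 0.5219577 , -0.34013286,  0.19323907]), array([[-0.30550703, -0.00786577, -0.95233078]]))
side 0 [352.32290022 203.15586761] in crop [466.96870065 219.46760284]
side 0.02 [352.58039935 196.6057468 ] in crop [467.74119806 199.81724041]
side 0.037 [352.80165944 190.9552537 ] in crop [468.40497833 182.86576109]
side 0.06 [353.10451896 183.18707775] in crop [469.31355689 159.56123326]
handle top corners [[507.19968859 188.18131428]
 [429.2082589  179.17006904]
 [466.55099087 233.76533552]]
(array([0.17588562, 0.81282267, 0.67697537]), array([[ 0.24818288, -0.79765927, -0.54989968]]))
t 4.67 pos [ 0.4451 -0.3457  0.0149] rot [ 1.7992e+02 -9.0000e-02  3.8300e+00] F [-0.48  0.95  6.5 ] T [0.13 0.04 0.04] w -0.002 g 3.4
turn frac 0.0 shift full-scales (after turn) [ -1.098 -17.397   0.744]
```

The closed tips end at side-crop row 183, which matches TCP + 37 mm. They are resting on top of the handle (z = 52 mm) while the reported TCP reads z = 15 mm. So the physical tips sit about 37 mm behind the reported TCP. I'll raise, open, and descend deeper in steps while watching force.

>>> {"op": "send_rows", "data": {
  "series": [
    [[0, 0, -0.5], 0],
    [[0, 0, -0.5], 0],
    [[0, 0, 0], 0]
  ]
}}

```text
time: 5.05
tool_pos: [0.4451, -0.3457, 0.0351]
tcp_rot: [3.14, -0.002, 0.067]
ft_force: [1.0, 0.5, -0.3]
width: 0.001
grip_force: 0.0
```

>>> {"op": "send_rows", "data": {
  "series": [
    [[0, 0, 0], 0],
    [[0, 0, 0], 0],
    [[0, 0, 0], 0],
    [[0, 0, 0], 0],
    [[0, 0, 0], 0],
    [[0, 0, 0.5], 0],
    [[0, 0, 0.5], 0],
    [[0, 0, 0.5], 0],
    [[0, 0, 0.3], 0],
    [[0, 0, 0], 0]
  ],
  "hand": 0
}}

```text
time: 6.3
tool_pos: [0.4437, -0.3445, -0.0032]
tcp_rot: [-3.14, 0.001, 0.067]
ft_force: [0.3, -0.0, -0.4]
width: 1.0
grip_force: 0.0
```

```bash
python3 - <<'E'
from h import *
a=snap("wrist");b=snap("side")
cv2.imwrite("pics/w3.png",np.hstack([a["pixels"][120:480:1,120:520],cv2.resize(b["pixels"][130:250,330:460],(390,360))])[:,:,::-1])
go([.445,-.346,-.02])
E
```

```text
t 6.4 pos [ 0.4444 -0.3451 -0.0022] rot [ 1.7999e+02 -1.0000e-02  3.8200e+00] F [ 0.75 -0.14  0.11] T [-0.07 -0.05 -0.05] w 0.999 g 0.0
turn frac 0.0 shift full-scales (after turn) [0.027 0.045 0.892]
```

View pics/w3.png

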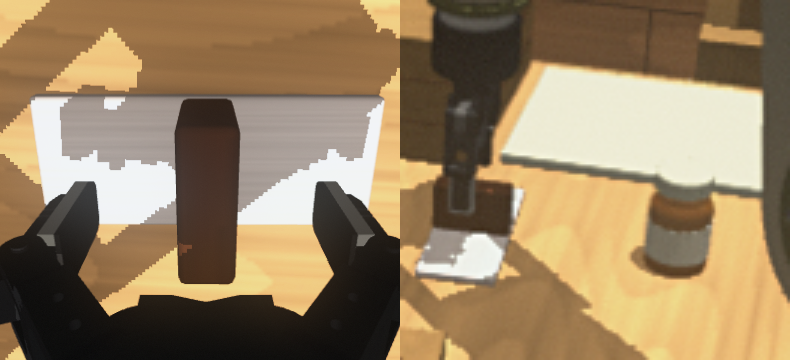

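The fingers now straddle the handle with no contact force at TCP z = −0.002, which confirms the offset. I'll go another 20 mm down and close.

>>> {"op": "send_rows", "data": {
  "series": [
    [[0, 0, 0.4], 0],
    [[0, 0, 0.4], 0],
    [[0, 0, 0.2], 0],
    [[0, 0, 0], 0],
    [[0, 0, 0], 0]
  ]
}}

```text
time: 7.02
tool_pos: [0.4444, -0.3451, -0.0222]
tcp_rot: [3.141, -0.0, 0.067]
ft_force: [0.5, -0.1, -0.1]
width: 1.001
grip_force: 0.0
```

>>> {"op": "send_rows", "data": {
  "series": [
    [[0, 0, 0], 0],
    [[0, 0, 0], 0],
    [[0, 0, 0], 0],
    [[0, 0, 0], 0],
    [[0, 0, 0], 0],
    [[0, 0, 0], 0],
    [[0, 0, 0], 0]
  ],
  "hand": 255,
  "force": 100
}}

```text
time: 7.9
tool_pos: [0.4445, -0.3452, -0.022]
tcp_rot: [3.141, -0.0, 0.067]
ft_force: [0.2, 1.0, 3.5]
width: 0.274
grip_force: 98.4
```

The grip is good: 23.3 mm opening at 98 N, so plate underside z = TCP z + 0.022. Lift.

>>> {"op": "send_rows", "data": {
  "series": [
    [[0, 0, -0.3], 0],
    [[0, 0, -0.6], 0],
    [[0, 0, -0.8], 0],
    [[0, 0, -0.8], 0],
    [[0, 0, -0.8], 0],
    [[0, 0, -0.8], 0],
    [[0, 0, -0.8], 0],
    [[0, 0, -0.8], 0],
    [[0, 0, -0.5], 0],
    [[0, 0, 0], -0.0069],
    [[0, 0, 0], 0],
    [[0, 0, 0], 0]
  ]
}}

```text
time: 9.4
tool_pos: [0.444, -0.3448, 0.1014]
tcp_rot: [-3.141, 0.001, 0.109]
ft_force: [-0.5, -0.1, -2.5]
width: 0.268
grip_force: 98.0
```

```bash
python3 - <<'E'
from h import *
go([.5538,-.082,.090],6.3)
E
```

```text
t 9.4 pos [ 0.444  -0.3448  0.1014] rot [-1.7997e+02  3.0000e-02  6.2600e+00] F [-0.46 -0.09 -2.51] T [-0.01  0.    0.04] w 0.268 g 98.0
turn frac -0.0001 shift full-scales (after turn) [  6.897 -12.458   0.568]
```

>>> {"op": "send_rows", "data": {
  "series": [
    [[0.3, -0.5, 0], 0],
    [[0.5, -0.9, 0], 0],
    [[0.5, -0.9, 0], 0],
    [[0.5, -0.9, 0], 0],
    [[0.5, -0.9, 0], 0],
    [[0.5, -0.9, 0], 0],
    [[0.5, -0.9, 0], 0],
    [[0.5, -0.9, 0], 0],
    [[0.5, -0.9, 0], 0],
    [[0.5, -0.9, 0], 0],
    [[0.5, -0.9, 0], 0],
    [[0.5, -0.9, 0], 0],
    [[0.5, -0.9, 0], 0],
    [[0.5, -0.9, 0], 0],
    [[0.1, -0.26, 0], 0],
    [[0, 0, 0], 0],
    [[0, 0, 0], 0],
    [[0, 0, 0], 0]
  ]
}}

```text
time: 11.65
tool_pos: [0.5539, -0.0828, 0.1017]
tcp_rot: [3.141, -0.0, 0.109]
ft_force: [-0.4, -0.6, -3.5]
width: 0.27
grip_force: 98.2
```

```bash
python3 - <<'E'
from h import *
a=snap("side");cv2.imwrite("pics/s3.png",a["pixels"][80:360,120:460][:,:,::-1].repeat(2,0).repeat(2,1))
go([.5538,-.082,.070],6.3)
b=snap("top");cv2.imwrite("pics/top3.png",b["pixels"][100:280,200:540,::-1])
E
```

```text
t 11.7 pos [ 0.5539 -0.0827  0.1017] rot [179.99  -0.     6.26] F [-0.49 -0.03 -3.  ] T [-0.   -0.02 -0.03] w 0.268 g 98.2
turn frac -0.0001 shift full-scales (after turn) [-0.003 -0.038  1.585]
```

View pics/s3.png

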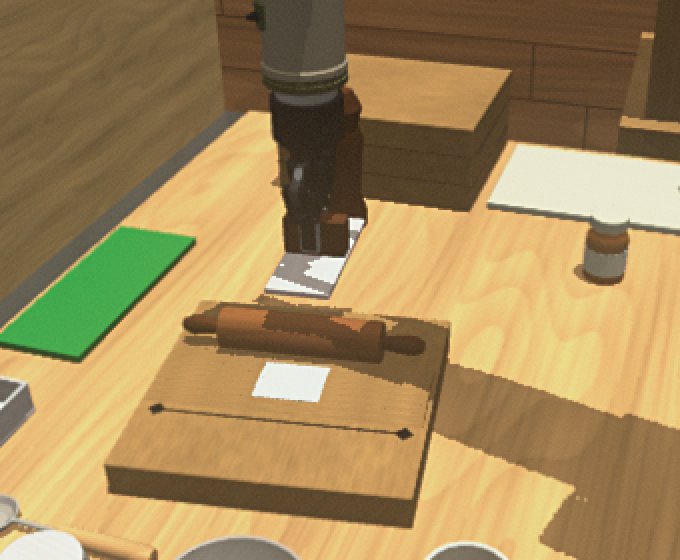

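The press hangs level behind and above the untouched pin, with a hanging Fz of about −3 N. The side crop shows the plate at (265–365, 220–297). Now I lower it to contact.

>>> {"op": "send_rows", "data": {
  "series": [
    [[0, 0, 0.5], 0],
    [[0, 0, 0.6], 0],
    [[0, 0, 0.4], 0],
    [[0, 0, 0.1], 0],
    [[0, 0, 0], 0],
    [[0, 0, 0], 0]
  ]
}}

```text
time: 12.5
tool_pos: [0.5545, -0.0822, 0.0702]
tcp_rot: [3.141, -0.001, 0.11]
ft_force: [-0.4, -0.1, -3.5]
width: 0.269
grip_force: 98.2
```

>>> {"op": "send_rows", "data": {
  "series": [
    [[0, 0, 0.1], 0],
    [[0, 0, 0.08], 0],
    [[0, 0, 0.05], 0],
    [[0, 0, 0], 0],
    [[0, 0, 0], 0]
  ]
}}

```text
time: 13.12
tool_pos: [0.5541, -0.0822, 0.0651]
tcp_rot: [3.142, -0.0, 0.11]
ft_force: [0.4, -0.8, -3.7]
width: 0.27
grip_force: 98.2
```

>>> {"op": "send_rows", "data": {
  "series": [
    [[0, 0, 0.05], 0],
    [[0, 0, 0], 0],
    [[0, 0, 0], 0]
  ]
}}

```text
time: 13.5
tool_pos: [0.5541, -0.0822, 0.0641]
tcp_rot: [-3.142, 0.0, 0.11]
ft_force: [0.3, -0.6, -3.1]
width: 0.266
grip_force: 98.2
```

>>> {"op": "send_rows", "data": {
  "series": [
    [[0, 0, 0.05], 0],
    [[0, 0, 0], 0],
    [[0, 0, 0], 0]
  ]
}}

```text
time: 13.88
tool_pos: [0.5543, -0.0823, 0.0638]
tcp_rot: [3.141, -0.001, 0.11]
ft_force: [-3.3, -0.4, 5.6]
width: 0.268
grip_force: 99.2
```

Contact found at plate underside ≈ 86 mm, as expected, with N ≈ 9 N. I'll start rolling over the flat part.

>>> {"op": "send_rows", "data": {
  "series": [
    [[0, -0.1, 0], 0],
    [[0, -0.1, 0], 0],
    [[0, -0.1, 0], 0],
    [[0, -0.1, 0], 0],
    [[0, -0.1, 0], 0],
    [[0, 0, 0], 0],
    [[0, 0, 0], 0]
  ]
}}

```text
time: 14.75
tool_pos: [0.5531, -0.0722, 0.0638]
tcp_rot: [3.141, -0.0, 0.11]
ft_force: [-3.7, -0.7, 6.6]
width: 0.267
grip_force: 99.3
```

```bash
cat > st.py <<'E'
from h import *
s=[]
st=ctrl.read_state();p=st["tool_pos"];P0=np.array([.5541,-.0822]);t=np.radians(6.3)
d=(p[:2]-P0);print("t",round(st["time"],2),"travel",round(d@[-np.sin(t),np.cos(t)]*1e3,1),"lat",round(d@[np.cos(t),np.sin(t)]*1e3,1),"z",round(p[2]*1e3,2),"N",round(st["ft_force"][2]+3.1,1),st["ft_force"].round(1),st["ft_torque"].round(2),np.degrees(st["tcp_rot"]).round(2))
E
python3 st.py
```

```text
t 14.75 travel 10.0 lat 0.1 z 63.78 N 9.7 [-3.7 -0.7  6.6] [0.5  0.81 0.15] [ 1.7999e+02 -1.0000e-02  6.3100e+00]
```

>>> {"op": "send_rows", "data": {
  "series": [
    [[-0.01, -0.1, 0], 0],
    [[-0.01, -0.1, 0], 0],
    [[0, -0.1, 0], 0],
    [[0, -0.1, 0], 0],
    [[0, -0.1, 0], 0],
    [[0, -0.1, 0], 0],
    [[0, -0.1, 0], 0],
    [[0, 0, 0], 0]
  ]
}}

```text
time: 15.75
tool_pos: [0.5518, -0.0589, 0.0647]
tcp_rot: [3.14, -0.002, 0.11]
ft_force: [-3.9, -3.2, 9.8]
width: 0.264
grip_force: 99.9
```

```bash
python3 st.py
```

```text
t 15.75 travel 23.4 lat 0.3 z 64.68 N 12.9 [-3.9 -3.2  9.8] [0.16 1.18 0.3 ] [ 1.7992e+02 -9.0000e-02  6.3200e+00]
```

>>> {"op": "send_rows", "data": {
  "series": [
    [[0, -0.1, -0.02], 0],
    [[0, -0.1, -0.02], 0],
    [[0, -0.1, -0.02], 0],
    [[0, 0, 0], 0]
  ]
}}

```text
time: 16.25
tool_pos: [0.551, -0.0529, 0.0656]
tcp_rot: [3.14, -0.001, 0.11]
ft_force: [-4.2, -2.2, 7.7]
width: 0.271
grip_force: 99.6
```

```bash
python3 st.py
```

```text
t 16.25 travel 29.5 lat 0.2 z 65.58 N 10.8 [-4.2 -2.2  7.7] [0.04 0.98 0.18] [ 1.7994e+02 -7.0000e-02  6.3200e+00]
```

>>> {"op": "send_rows", "data": {
  "series": [
    [[0, -0.1, -0.016], 0],
    [[0, -0.1, -0.016], 0],
    [[0, -0.1, -0.016], 0],
    [[0, -0.1, -0.016], 0],
    [[0, 0, 0], 0]
  ]
}}

```text
time: 16.88
tool_pos: [0.5499, -0.0448, 0.0666]
tcp_rot: [3.141, -0.001, 0.11]
ft_force: [-3.6, -1.1, 6.2]
width: 0.267
grip_force: 99.5
```

```bash
python3 st.py
```

```text
t 16.88 travel 37.6 lat -0.1 z 66.57 N 9.3 [-3.6 -1.1  6.2] [0.1  0.9  0.18] [ 1.7995e+02 -5.0000e-02  6.3200e+00]
```

>>> {"op": "send_rows", "data": {
  "series": [
    [[0, -0.1, -0.009], 0],
    [[0, -0.1, -0.009], 0],
    [[0, -0.1, -0.009], 0],
    [[0, -0.1, -0.009], 0],
    [[0, 0, 0], 0]
  ]
}}

```text
time: 17.5
tool_pos: [0.5489, -0.0369, 0.0674]
tcp_rot: [3.141, -0.001, 0.11]
ft_force: [-4.3, -2.3, 9.7]
width: 0.265
grip_force: 99.6
```

```bash
python3 st.py
```

```text
t 17.5 travel 45.6 lat -0.2 z 67.45 N 12.8 [-4.3 -2.3  9.7] [0.03 1.18 0.25] [ 1.7995e+02 -4.0000e-02  6.3200e+00]
```

>>> {"op": "send_rows", "data": {
  "series": [
    [[0, -0.1, -0.014], 0],
    [[0, -0.1, -0.014], 0],
    [[0, -0.1, -0.014], 0],
    [[0, -0.1, -0.014], 0],
    [[0, -0.1, -0.014], 0],
    [[0, 0, 0], 0]
  ]
}}

```text
time: 18.25
tool_pos: [0.5476, -0.0269, 0.0686]
tcp_rot: [3.141, -0.0, 0.11]
ft_force: [-5.0, -2.1, 8.1]
width: 0.268
grip_force: 99.5
```

```bash
python3 st.py
```

```text
t 18.25 travel 55.7 lat -0.4 z 68.57 N 11.2 [-5.  -2.1  8.1] [0.03 1.09 0.24] [ 1.7996e+02 -1.0000e-02  6.3200e+00]
```

>>> {"op": "send_rows", "data": {
  "series": [
    [[-0.004, -0.1, -0.0125], 0],
    [[-0.004, -0.1, -0.0125], 0],
    [[-0.004, -0.1, -0.0125], 0],
    [[-0.004, -0.1, -0.0125], 0],
    [[-0.004, -0.1, -0.012], 0],
    [[0, 0, 0], 0]
  ]
}}

```text
time: 19.0
tool_pos: [0.5462, -0.0167, 0.0695]
tcp_rot: [3.141, -0.0, 0.11]
ft_force: [-3.5, -0.9, 5.7]
width: 0.271
grip_force: 99.2
```

```bash
python3 st.py
```

```text
t 19.0 travel 66.0 lat -0.6 z 69.46 N 8.8 [-3.5 -0.9  5.7] [0.04 0.69 0.18] [ 1.7998e+02 -3.0000e-02  6.3200e+00]
```

>>> {"op": "send_rows", "data": {
  "series": [
    [[-0.004, -0.1, -0.002], 0],
    [[-0.004, -0.1, -0.005], 0],
    [[-0.004, -0.1, -0.007], 0],
    [[-0.004, -0.1, -0.008], 0],
    [[0, 0, 0], 0]
  ]
}}

```text
time: 19.62
tool_pos: [0.5452, -0.0088, 0.0701]
tcp_rot: [3.141, -0.001, 0.11]
ft_force: [-3.2, -1.2, 6.6]
width: 0.268
grip_force: 99.3
```

```bash
python3 st.py
```

```text
t 19.62 travel 73.9 lat -0.8 z 70.05 N 9.7 [-3.2 -1.2  6.6] [0.02 0.79 0.19] [ 1.7997e+02 -5.0000e-02  6.3100e+00]
```

>>> {"op": "send_rows", "data": {
  "series": [
    [[-0.004, -0.1, -0.002], 0],
    [[-0.004, -0.1, -0.003], 0],
    [[-0.004, -0.1, -0.003], 0],
    [[-0.004, -0.1, -0.003], 0],
    [[0, 0, 0], 0]
  ]
}}

```text
time: 20.25
tool_pos: [0.5442, -0.0008, 0.0706]
tcp_rot: [3.141, -0.001, 0.11]
ft_force: [-3.5, -1.4, 9.5]
width: 0.265
grip_force: 99.5
```

```bash
python3 st.py
```

```text
t 20.25 travel 82.0 lat -0.9 z 70.57 N 12.6 [-3.5 -1.4  9.5] [-0.    0.88  0.19] [ 1.7998e+02 -7.0000e-02  6.3200e+00]
```

>>> {"op": "send_rows", "data": {
  "series": [
    [[-0.004, -0.1, -0.007], 0],
    [[-0.004, -0.1, -0.006], 0],
    [[-0.004, -0.1, -0.006], 0],
    [[-0.004, -0.1, -0.006], 0],
    [[-0.004, -0.1, -0.005], 0],
    [[0, 0, 0], 0]
  ]
}}

```text
time: 21.0
tool_pos: [0.5429, 0.0091, 0.0711]
tcp_rot: [3.141, -0.002, 0.11]
ft_force: [-2.8, -0.2, 6.4]
width: 0.271
grip_force: 99.4
```

```bash
python3 st.py
```

```text
t 21.0 travel 92.0 lat -1.1 z 71.08 N 9.5 [-2.8 -0.2  6.4] [-0.    0.58  0.15] [ 1.7998e+02 -9.0000e-02  6.3200e+00]
```

>>> {"op": "send_rows", "data": {
  "series": [
    [[-0.004, -0.1, 0], 0],
    [[-0.004, -0.1, -0.001], 0],
    [[-0.004, -0.1, -0.001], 0],
    [[-0.004, -0.1, -0.001], 0],
    [[-0.004, -0.1, 0], 0],
    [[0, 0, 0], 0]
  ]
}}

```text
time: 21.75
tool_pos: [0.5416, 0.0191, 0.0715]
tcp_rot: [3.141, -0.002, 0.11]
ft_force: [-2.6, 0.2, 9.4]
width: 0.265
grip_force: 99.7
```

```bash
python3 st.py
```

```text
t 21.75 travel 102.0 lat -1.3 z 71.52 N 12.5 [-2.6  0.2  9.4] [-0.01  0.67  0.11] [ 1.7998e+02 -1.2000e-01  6.3200e+00]
```

>>> {"op": "send_rows", "data": {
  "series": [
    [[-0.004, -0.1, -0.005], 0],
    [[-0.004, -0.1, -0.004], 0],
    [[-0.004, -0.1, -0.003], 0],
    [[-0.004, -0.1, -0.002], 0],
    [[-0.004, -0.1, -0.001], 0],
    [[0, 0, 0], 0]
  ]
}}

```text
time: 22.5
tool_pos: [0.5403, 0.029, 0.0717]
tcp_rot: [3.141, -0.002, 0.11]
ft_force: [-1.1, -1.3, 7.6]
width: 0.266
grip_force: 99.5
```

```bash
python3 st.py
```

```text
t 22.5 travel 112.1 lat -1.6 z 71.72 N 10.7 [-1.1 -1.3  7.6] [0.   0.45 0.14] [ 1.7999e+02 -1.4000e-01  6.3200e+00]
```

>>> {"op": "send_rows", "data": {
  "series": [
    [[-0.004, -0.1, 0], 0],
    [[-0.004, -0.1, 0], 0],
    [[-0.004, -0.1, 0], 0],
    [[-0.004, -0.1, 0], 0],
    [[-0.004, -0.1, 0], 0],
    [[0, 0, 0], 0]
  ]
}}

```text
time: 23.25
tool_pos: [0.5389, 0.039, 0.0719]
tcp_rot: [3.141, -0.003, 0.11]
ft_force: [-0.7, -0.0, 7.6]
width: 0.269
grip_force: 99.5
```

```bash
python3 st.py
```

```text
t 23.25 travel 122.1 lat -1.8 z 71.86 N 10.7 [-0.7 -0.   7.6] [-0.03  0.32  0.16] [ 1.7999e+02 -1.6000e-01  6.3200e+00]
```

>>> {"op": "send_rows", "data": {
  "series": [
    [[-0.004, -0.1, 0.001], 0],
    [[-0.004, -0.1, 0.001], 0],
    [[-0.004, -0.1, 0.001], 0],
    [[-0.004, -0.1, 0.002], 0],
    [[-0.004, -0.1, 0.002], 0],
    [[0, 0, 0], 0]
  ]
}}

```text
time: 24.0
tool_pos: [0.5376, 0.049, 0.0718]
tcp_rot: [3.141, -0.003, 0.11]
ft_force: [-1.7, 0.3, 7.1]
width: 0.267
grip_force: 99.5
```

```bash
python3 st.py
```

```text
t 24.0 travel 132.2 lat -2.0 z 71.78 N 10.2 [-1.7  0.3  7.1] [0.04 0.25 0.11] [179.99  -0.18   6.32]
```

>>> {"op": "send_rows", "data": {
  "series": [
    [[-0.004, -0.1, 0.004], 0],
    [[-0.004, -0.1, 0.004], 0],
    [[-0.004, -0.1, 0.004], 0],
    [[-0.004, -0.1, 0.004], 0],
    [[-0.004, -0.1, 0.004], 0],
    [[0, 0, 0], 0]
  ]
}}

```text
time: 24.75
tool_pos: [0.5364, 0.0589, 0.0716]
tcp_rot: [3.141, -0.004, 0.11]
ft_force: [-1.3, -0.2, 8.1]
width: 0.268
grip_force: 99.6
```

```bash
python3 st.py
```

```text
t 24.75 travel 142.2 lat -2.1 z 71.62 N 11.2 [-1.3 -0.2  8.1] [-0.01  0.19  0.05] [179.99  -0.22   6.32]
```

>>> {"op": "send_rows", "data": {
  "series": [
    [[-0.004, -0.1, 0.004], 0],
    [[-0.004, -0.1, 0.004], 0],
    [[-0.004, -0.1, 0.004], 0],
    [[-0.004, -0.1, 0.005], 0],
    [[-0.004, -0.1, 0.005], 0],
    [[0, 0, 0], 0]
  ]
}}

```text
time: 25.5
tool_pos: [0.5351, 0.0689, 0.0713]
tcp_rot: [-3.142, -0.004, 0.11]
ft_force: [-0.6, 1.0, 8.5]
width: 0.266
grip_force: 99.7
```

```bash
python3 st.py
```

```text
t 25.5 travel 152.3 lat -2.3 z 71.32 N 11.6 [-0.6  1.   8.5] [-0.01  0.17  0.08] [-180.     -0.24    6.33]
```

>>> {"op": "send_rows", "data": {
  "series": [
    [[-0.004, -0.1, 0.005], 0],
    [[-0.004, -0.1, 0.005], 0],
    [[-0.004, -0.1, 0.005], 0],
    [[-0.004, -0.1, 0.005], 0],
    [[-0.004, -0.1, 0.006], 0],
    [[0, 0, 0], 0]
  ]
}}

```text
time: 26.25
tool_pos: [0.5337, 0.0788, 0.0708]
tcp_rot: [-3.142, -0.004, 0.11]
ft_force: [0.9, 0.2, 7.6]
width: 0.265
grip_force: 99.6
```

```bash
python3 st.py
```

```text
t 26.25 travel 162.3 lat -2.6 z 70.8 N 10.7 [0.9 0.2 7.6] [-0.05  0.03  0.07] [-180.     -0.26    6.32]
```

>>> {"op": "send_rows", "data": {
  "series": [
    [[-0.002, -0.1, 0.008], 0],
    [[-0.002, -0.1, 0.008], 0],
    [[-0.002, -0.1, 0.008], 0],
    [[-0.002, -0.1, 0.008], 0],
    [[-0.002, -0.1, 0.009], 0],
    [[0, 0, 0], 0]
  ]
}}

```text
time: 27.0
tool_pos: [0.5324, 0.0889, 0.0703]
tcp_rot: [-3.141, -0.005, 0.11]
ft_force: [-0.3, 0.8, 9.2]
width: 0.266
grip_force: 99.9
```

```bash
python3 st.py
```

```text
t 27.0 travel 172.4 lat -2.8 z 70.26 N 12.3 [-0.3  0.8  9.2] [-0.06  0.2   0.07] [-179.99   -0.26    6.33]
```

>>> {"op": "send_rows", "data": {
  "series": [
    [[-0.002, -0.1, 0.007], 0],
    [[-0.002, -0.1, 0.007], 0],
    [[-0.002, -0.1, 0.008], 0],
    [[-0.002, -0.1, 0.008], 0],
    [[-0.002, -0.1, 0.008], 0],
    [[0, 0, 0], 0]
  ]
}}

```text
time: 27.75
tool_pos: [0.5311, 0.0989, 0.0695]
tcp_rot: [-3.141, -0.004, 0.111]
ft_force: [-0.6, 1.0, 9.5]
width: 0.267
grip_force: 99.8
```

```bash
python3 st.py
```

```text
t 27.75 travel 182.5 lat -3.0 z 69.45 N 12.6 [-0.6  1.   9.5] [-0.06  0.14  0.07] [-179.99   -0.26    6.33]
```

>>> {"op": "send_rows", "data": {
  "series": [
    [[-0.002, -0.1, 0.009], 0],
    [[-0.002, -0.1, 0.01], 0],
    [[-0.002, -0.1, 0.01], 0],
    [[-0.002, -0.1, 0.01], 0],
    [[-0.002, -0.1, 0.011], 0],
    [[0, 0, 0], 0]
  ]
}}

```text
time: 28.5
tool_pos: [0.5298, 0.1089, 0.0686]
tcp_rot: [-3.141, -0.005, 0.111]
ft_force: [-1.9, 1.7, 10.6]
width: 0.268
grip_force: 100.0
```

```bash
python3 st.py
```

```text
t 28.5 travel 192.6 lat -3.2 z 68.59 N 13.7 [-1.9  1.7 10.6] [-0.11  0.23  0.1 ] [-179.98   -0.26    6.33]
```

>>> {"op": "send_rows", "data": {
  "series": [
    [[-0.002, -0.1, 0.009], 0],
    [[-0.002, -0.1, 0.009], 0],
    [[-0.002, -0.1, 0.01], 0],
    [[-0.002, -0.1, 0.01], 0],
    [[-0.002, -0.1, 0.01], 0],
    [[0, 0, 0], 0]
  ]
}}

```text
time: 29.25
tool_pos: [0.5284, 0.1188, 0.0675]
tcp_rot: [-3.141, -0.004, 0.111]
ft_force: [-1.4, 1.3, 9.7]
width: 0.267
grip_force: 99.8
```

```bash
python3 st.py
```

```text
t 29.25 travel 202.6 lat -3.4 z 67.51 N 12.8 [-1.4  1.3  9.7] [-0.08  0.25  0.06] [-179.97   -0.25    6.34]
```

>>> {"op": "send_rows", "data": {
  "series": [
    [[-0.002, -0.1, 0.01], 0],
    [[-0.002, -0.1, 0.011], 0],
    [[-0.002, -0.1, 0.011], 0],
    [[-0.002, -0.1, 0.011], 0],
    [[-0.002, -0.1, 0.011], 0],
    [[0, 0, 0], 0]
  ]
}}

```text
time: 30.0
tool_pos: [0.5271, 0.1288, 0.0663]
tcp_rot: [-3.141, -0.004, 0.111]
ft_force: [-1.2, 2.6, 9.5]
width: 0.267
grip_force: 99.7
```

```bash
python3 st.py
```

```text
t 30.0 travel 212.7 lat -3.7 z 66.35 N 12.6 [-1.2  2.6  9.5] [-0.17  0.15  0.07] [-179.97   -0.25    6.33]
```

>>> {"op": "send_rows", "data": {
  "series": [
    [[-0.002, -0.1, 0.012], 0],
    [[-0.002, -0.1, 0.012], 0],
    [[-0.002, -0.1, 0.012], 0],
    [[-0.002, -0.1, 0.012], 0],
    [[-0.002, -0.1, 0.012], 0],
    [[0, 0, 0], 0]
  ]
}}

```text
time: 30.75
tool_pos: [0.5258, 0.1388, 0.0651]
tcp_rot: [-3.141, -0.004, 0.111]
ft_force: [-1.1, 2.2, 7.9]
width: 0.266
grip_force: 99.6
```

```bash
python3 st.py
```

```text
t 30.75 travel 222.8 lat -3.9 z 65.07 N 11.0 [-1.1  2.2  7.9] [-0.11  0.07  0.09] [-179.96   -0.25    6.33]
```

>>> {"op": "send_rows", "data": {
  "series": [
    [[-0.002, -0.1, 0.012], 0],
    [[-0.002, -0.1, 0.011], 0],
    [[-0.002, -0.1, 0.011], 0],
    [[-0.002, -0.1, 0.01], 0],
    [[0, 0, 0], 0]
  ]
}}

```text
time: 31.38
tool_pos: [0.5248, 0.1465, 0.064]
tcp_rot: [-3.141, -0.004, 0.111]
ft_force: [0.7, 1.2, 7.3]
width: 0.27
grip_force: 99.5
```

```bash
python3 st.py; python3 - <<'E'
from h import *
a=snap("side");b=snap("top")
l=cv2.resize(a["pixels"][210:350,160:360],(560,392));r=cv2.resize(b["pixels"][90:290,210:390],(352,392))
cv2.imwrite("pics/x4.png",np.hstack([cv2.resize(l,(440,308)),cv2.resize(r,(277,308))])[:,:,::-1])
cv2.imwrite("pics/s4.png",a["pixels"][200:350,160:360][:,:,::-1].repeat(4,0).repeat(4,1))
E
```

```text
t 31.38 travel 230.5 lat -4.0 z 63.99 N 10.4 [0.7 1.2 7.3] [-0.24 -0.04  0.14] [-179.98   -0.25    6.34]
```

View pics/s4.png

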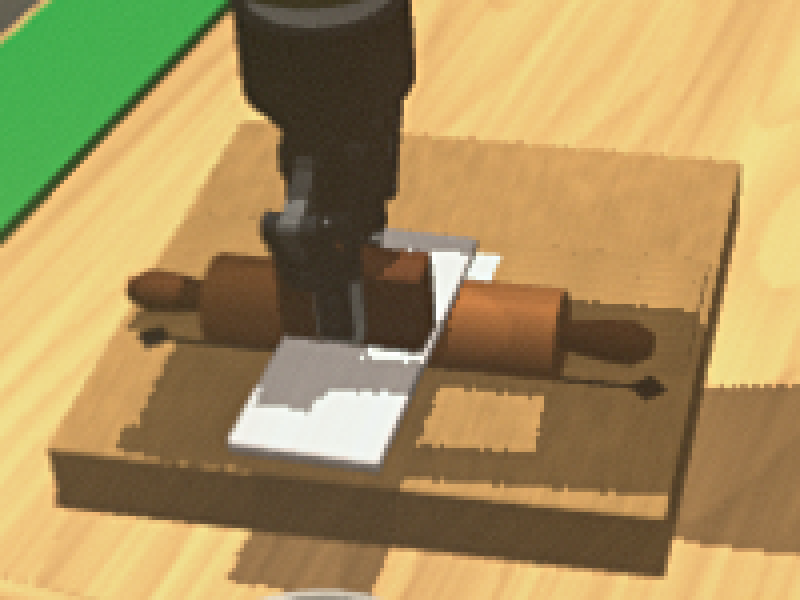

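The side view shows the pin almost over the line. Its handles' axis runs from (158,289) to (610,340) in the crop, and the diamonds are at (152,336) and (650,388).

```bash
python3 - <<'E'
from h import *
a=snap("side")
f=lambda L:np.array(L)/4+[160,200]
for z in(.063,.0635):
    H=onz(a,f([[130,290],[160,289],[610,340],[654,342]]),z)
    D=onz(a,f([[152,336],[650,388]]),.04)
    m=D.mean(0);e=D[1]-D[0];e=-e if e[0]<0 else e;e/=np.linalg.norm(e);n=np.array([-e[1],e[0]])
    print("len D",np.linalg.norm(D[0]-D[1]),m,np.degrees(np.arctan2(e[1],e[0])))
    print("pin along/across mm",[(round((h-m)@e*1e3,1),round((h[:2]-m[:2])@n*1e3,1)) for h in H],H[[0,3]].mean(0),np.linalg.norm(H[0]-H[3]))
E
```

```text
len D 0.2581916728555684 [0.52585612 0.10081644 0.04      ] 8.210770815952593
pin along/across mm [(np.float64(140.2), np.float64(-6.9)), (np.float64(125.2), np.float64(-10.2)), (np.float64(-108.3), np.float64(-5.8)), (np.float64(-129.8), np.float64(-7.6))] [0.53201431 0.09433993 0.063     ] 0.27001500588068306
len D 0.2581916728555684 [0.52585612 0.10081644 0.04      ] 8.210770815952593
pin along/across mm [(np.float64(139.9), np.float64(-6.3)), (np.float64(124.9), np.float64(-9.6)), (np.float64(-108.4), np.float64(-5.2)), (np.float64(-129.9), np.float64(-7.0))] [0.53172429 0.09492504 0.0635    ] 0.2697951151350935
```

Pin is about 7 mm short of the line, matching dead reckoning, and within about 1° of it. It needs about 14.5 mm more plate travel.

>>> {"op": "send_rows", "data": {
  "series": [
    [[0, -0.1, 0.006], 0],
    [[0, -0.1, 0.005], 0],
    [[0, -0.1, 0.003], 0],
    [[0, -0.08, 0], 0],
    [[0, 0, 0], 0]
  ]
}}

```text
time: 32.15
tool_pos: [0.524, 0.1538, 0.0638]
tcp_rot: [-3.142, -0.004, 0.111]
ft_force: [1.3, 0.4, 7.7]
width: 0.267
grip_force: 99.4
```

```bash
python3 st.py
```

```text
t 32.15 travel 237.9 lat -4.0 z 63.78 N 10.8 [1.3 0.4 7.7] [-0.52 -0.    0.05] [-180.     -0.25    6.33]
```

>>> {"op": "send_rows", "data": {
  "series": [
    [[0, -0.1, 0], 0],
    [[0, -0.1, 0], 0],
    [[0, -0.1, 0], 0],
    [[0, -0.05, 0], 0],
    [[0, 0, 0], 0],
    [[0, 0, 0], 0]
  ]
}}

```text
time: 32.9
tool_pos: [0.5231, 0.1607, 0.0637]
tcp_rot: [-3.142, -0.004, 0.11]
ft_force: [1.1, 1.2, 7.9]
width: 0.268
grip_force: 99.5
```

```bash
python3 st.py; python3 - <<'E'
from h import *
a=snap("side")
cv2.imwrite("pics/s5.png",a["pixels"][200:350,160:360][:,:,::-1].repeat(4,0).repeat(4,1))
E
```

```text
t 32.9 travel 244.8 lat -4.2 z 63.74 N 11.0 [1.1 1.2 7.9] [-0.63  0.06  0.08] [-180.     -0.23    6.33]
```

View pics/s5.png

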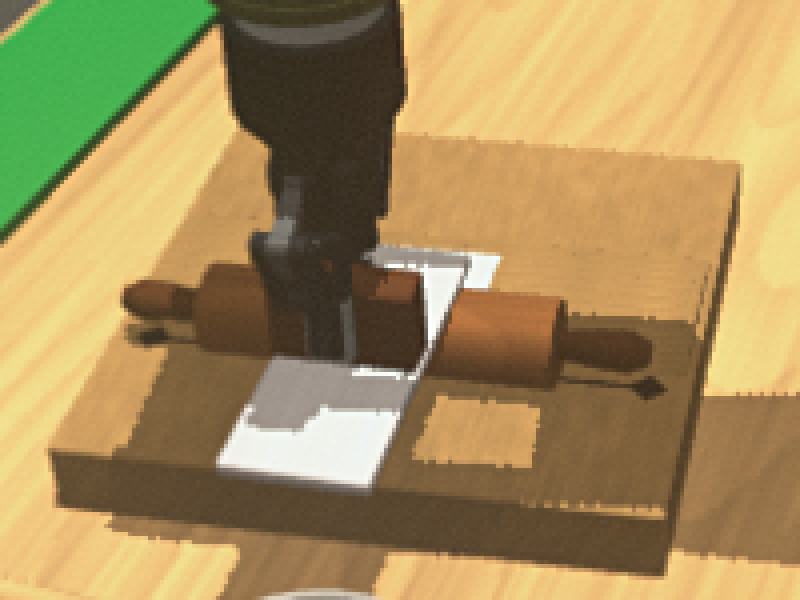

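The pin's tips are now at (124,298) and (652,351) in the crop. They sit above the line, whose diamonds are unchanged.

```bash
python3 - <<'E'
from h import *
a=snap("side")
f=lambda L:np.array(L)/4+[160,200]
H=onz(a,f([[124,298],[156,297],[606,350],[652,351]]),.063)
D=onz(a,f([[152,336],[650,388]]),.04)
m=D.mean(0);e=D[1]-D[0];e=-e if e[0]<0 else e;e/=np.linalg.norm(e);n=np.array([-e[1],e[0]])
print("pin across mm",[round((h[:2]-m[:2])@n*1e3,1) for h in H],H[[0,3]].mean(0))
E
```

```text
pin across mm [np.float64(-0.0), np.float64(-3.5), np.float64(2.2), np.float64(-0.6)] [0.53125624 0.10130051 0.063     ]
```

The pin is on the line to within about 1 mm. Lift straight up.

>>> {"op": "send_rows", "data": {
  "series": [
    [[0, 0, -0.04], 0],
    [[0, 0, -0.06], 0],
    [[0, 0, -0.1], 0],
    [[0, 0, -0.3], 0],
    [[0, 0, -0.5], 0],
    [[0, 0, -0.8], 0],
    [[0, 0, -0.5], 0],
    [[0, 0, 0], 0],
    [[0, 0, 0], 0]
  ]
}}

```text
time: 34.12
tool_pos: [0.521, 0.1602, 0.1078]
tcp_rot: [3.142, 0.0, 0.11]
ft_force: [-0.8, 0.2, -3.9]
width: 0.269
grip_force: 98.1
```

```bash
python3 - <<'E'
from h import *
a=snap("side");o=[np.array([160,200])]
im=a["pixels"][200:350,160:360];hsv=cv2.cvtColor(im,cv2.COLOR_RGB2HSV)
m=((hsv[...,1]>130)&(hsv[...,2]<120)&(hsv[...,0]<13)).astype(np.uint8)
# tips: dark-brown pixels left of col 36 / right of col 140 in crop, near rows 65-95
for sl,x0 in((slice(28,46),28),(slice(142,168),142)):
    ys,xs=np.nonzero(m[60:96,sl]);print("tip px x4:",(xs+x0).min()*4,(xs+x0).max()*4,(ys.mean()+60)*4,len(xs))
go([.444,-.345,.11],3.8)
cv2.imwrite("pics/s6.png",cv2.resize(im,None,fx=4,fy=4)[:,:,::-1])
E
```

```text
tip px x4: 156 156 284.0 1
tip px x4: 592 592 332.0 1
t 34.17 pos [0.5208 0.1602 0.1075] rot [1.80e+02 5.00e-02 6.31e+00] F [-0.8   0.01 -3.22] T [-0.01  0.01 -0.01] w 0.263 g 98.1
turn frac 0.007 shift full-scales (after turn) [-5.505 24.95  -0.125]
```

View pics/s6.png

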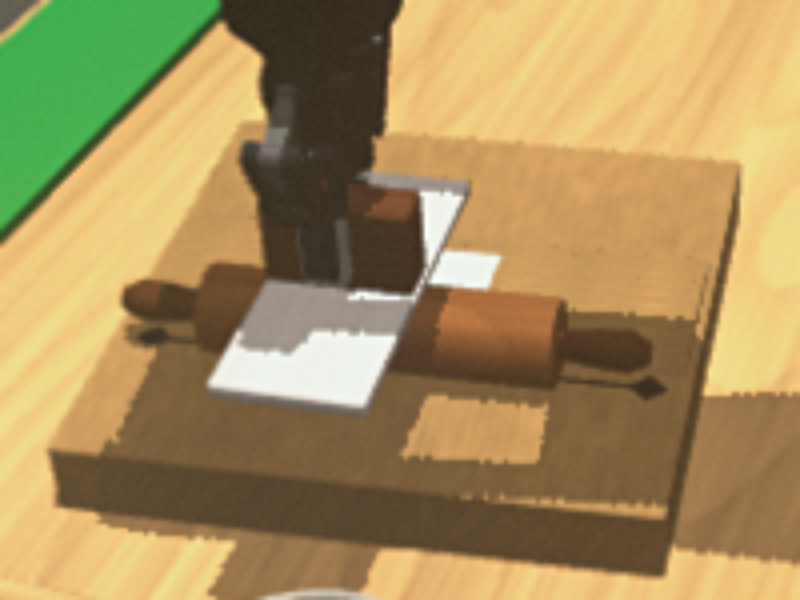

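The pin stayed put, with tips at (124,298) and (652,350). Now I carry the press back to where it stood.

>>> {"op": "send_rows", "data": {
  "series": [
    [[0, 0, 0], 0.007],
    [[0, 0.4, -0.1], 0],
    [[-0.2, 0.8, -0.2], 0],
    [[-0.2, 0.9, -0.2], 0],
    [[-0.2, 0.9, 0], 0],
    [[-0.2, 0.9, 0], 0],
    [[-0.2, 0.9, 0], 0],
    [[-0.2, 0.9, 0], 0],
    [[-0.2, 0.9, 0], 0],
    [[-0.2, 0.9, 0], 0],
    [[-0.2, 0.9, 0], 0],
    [[-0.2, 0.9, 0], 0],
    [[-0.2, 0.9, 0], 0],
    [[-0.2, 0.9, 0], 0],
    [[-0.2, 0.9, 0], 0],
    [[-0.2, 0.9, 0], 0],
    [[-0.2, 0.9, 0], 0]
  ]
}}

```text
time: 36.3
tool_pos: [0.4794, -0.1203, 0.1181]
tcp_rot: [3.142, -0.0, 0.066]
ft_force: [-0.0, 0.4, -2.7]
width: 0.266
grip_force: 98.1
```

>>> {"op": "send_rows", "data": {
  "series": [
    [[-0.2, 0.9, 0], 0],
    [[-0.2, 0.9, 0], 0],
    [[-0.2, 0.9, 0], 0],
    [[-0.2, 0.9, 0], 0],
    [[-0.2, 0.9, 0], 0],
    [[-0.2, 0.9, 0], 0],
    [[-0.2, 0.9, 0], 0],
    [[-0.2, 0.9, 0], 0],
    [[-0.2, 0.9, 0], 0],
    [[-0.2, 0.9, 0], 0],
    [[-0.2, 0.9, 0], 0],
    [[-0.2, 0.9, 0], 0],
    [[-0.2, 0.4, 0], 0],
    [[0, 0, 0], 0],
    [[0, 0, 0], 0]
  ]
}}

```text
time: 38.17
tool_pos: [0.4426, -0.3455, 0.118]
tcp_rot: [-3.141, 0.0, 0.066]
ft_force: [-0.7, -0.7, -3.4]
width: 0.266
grip_force: 98.2
```

```bash
python3 - <<'E'
from h import *
go([.444,-.345,-.022],3.8)
E
```

```text
t 38.17 pos [ 0.4426 -0.3455  0.118 ] rot [-179.97    0.      3.8 ] F [-0.7 -0.7 -3.4] T [ 0.04 -0.01  0.03] w 0.266 g 98.2
turn frac -0.0 shift full-scales (after turn) [ 0.073 -0.02   6.999]
```

>>> {"op": "send_rows", "data": {
  "series": [
    [[0.05, 0, 0.4], 0],
    [[0, 0, 0.8], 0],
    [[0, 0, 0.8], 0],
    [[0, 0, 0.8], 0],
    [[0, 0, 0.8], 0],
    [[0, 0, 0.8], 0],
    [[0, 0, 0.8], 0],
    [[0, 0, 0.8], 0],
    [[0, 0, 0.5], 0],
    [[0, 0, 0.3], 0],
    [[0, 0, 0.05], 0],
    [[0, 0, 0.05], 0],
    [[0, 0, 0], 0],
    [[0, 0, 0], 0]
  ]
}}

```text
time: 39.92
tool_pos: [0.4437, -0.3462, -0.0195]
tcp_rot: [3.141, -0.0, 0.066]
ft_force: [-0.1, 0.5, -2.8]
width: 0.267
grip_force: 98.2
```

>>> {"op": "send_rows", "data": {
  "series": [
    [[0, 0, 0.04], 0],
    [[0, 0, 0.03], 0],
    [[0, 0, 0], 0],
    [[0, 0, 0], 0]
  ]
}}

```text
time: 40.42
tool_pos: [0.4435, -0.3459, -0.0213]
tcp_rot: [-3.142, -0.0, 0.066]
ft_force: [0.7, 0.3, -2.7]
width: 0.266
grip_force: 98.2
```

>>> {"op": "send_rows", "data": {
  "series": [
    [[0, 0, 0.03], 0],
    [[0, 0, 0], 0],
    [[0, 0, 0], 0]
  ]
}}

```text
time: 40.8
tool_pos: [0.4435, -0.3459, -0.022]
tcp_rot: [-3.142, 0.0, 0.066]
ft_force: [0.3, 0.7, -3.7]
width: 0.269
grip_force: 98.5
```

>>> {"op": "send_rows", "data": {
  "series": [
    [[0, 0, 0.02], 0],
    [[0, 0, 0], 0],
    [[0, 0, 0], 0]
  ]
}}

```text
time: 41.18
tool_pos: [0.4435, -0.346, -0.022]
tcp_rot: [3.142, 0.0, 0.066]
ft_force: [-3.7, 2.7, 4.3]
width: 0.27
grip_force: 99.1
```

On the table. Release slowly and rise.

>>> {"op": "send_rows", "data": {
  "series": [
    [[0, 0, 0], 0],
    [[0, 0, 0], 0],
    [[0, 0, 0], 0],
    [[0, 0, 0], 0],
    [[0, 0, 0], 0],
    [[0, 0, 0], 0],
    [[0, 0, 0], 0]
  ],
  "hand": 0
}}

```text
time: 42.05
tool_pos: [0.4435, -0.346, -0.0223]
tcp_rot: [3.142, -0.0, 0.066]
ft_force: [-0.5, -0.1, -0.3]
width: 0.998
grip_force: 0.0
```

>>> {"op": "send_rows", "data": {
  "series": [
    [[0, 0, -0.3], 0],
    [[0, 0, -0.6], 0],
    [[0, 0, -0.8], 0],
    [[0, 0, -0.8], 0],
    [[0, 0, -0.8], 0],
    [[0, 0, -0.8], 0],
    [[0, 0, -0.8], 0],
    [[0, 0, -0.8], 0],
    [[0, 0, -0.5], 0],
    [[0, 0, 0], 0],
    [[0, 0, 0], 0]
  ]
}}

```text
time: 43.42
tool_pos: [0.4431, -0.3456, 0.101]
tcp_rot: [-3.141, 0.001, 0.066]
ft_force: [-0.9, 0.1, -0.2]
width: 1.001
grip_force: 0.0
```

```bash
python3 - <<'E'
from h import *
go([.444,-.345,.1],3.8)
a=snap("top")
im=a["pixels"];V=cv2.cvtColor(im,cv2.COLOR_RGB2HSV)
b=snap("side");cv2.imwrite("pics/fin.png",b["pixels"][:,:,::-1])
E
```

```text
t 43.42 pos [ 0.4431 -0.3456  0.101 ] rot [-1.7996e+02  4.0000e-02  3.7900e+00] F [-0.94  0.13 -0.24] T [ 0.   -0.02  0.02] w 1.001 g 0.0
turn frac -0.0 shift full-scales (after turn) [ 0.045 -0.029  0.049]
```

View pics/fin.png

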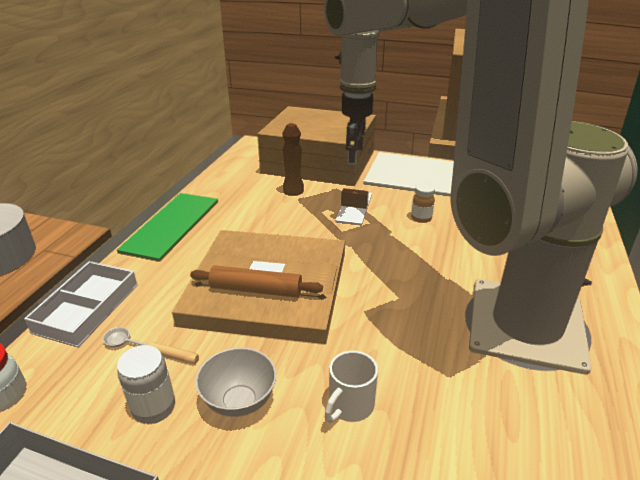

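The pin rests on the line, from (192,275) to (323,290). The press stands flat at (353,205) and the bystanders haven't moved. Handing in.

```bash
python3 -c "
from station import ctrl
print(ctrl.close_job())"
```

```text
the job is handed in; nothing more can be done
None
```

The job is handed in: the pin was rolled across the whole seal with readings of about 9–14 N of hand pressure, it rests within about 1 mm of the black line, the press stands flat back on the table, and nothing else looks disturbed.

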